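Open the child-resistant jug at the sample bench

ROBOT

A 6-joint arm with a two-finger parallel gripper is mounted at the origin on the work surface. World frame = base frame: x ahead of the robot, y to its left, z up, the work surface at z = 0. Lengths are in m, angles in rad, forces in N, time in s.
With the tool pointing down it reaches from about 0.3 to 0.75 m from the base axis. Payload 8.5 kg.
Tool frame: the origin (TCP) lies between the finger pads; the fingertips stand 14 mm ahead of it and the grasp point (between the pads) lies 5 mm behind it; z points along the fingers, y is the line along which they close (so a half turn about z gives the same grasp; the last joint's range is limited). The gripper opens to 88 mm and grips with 3 to 60 N. Pads are 18 mm wide; open, the fingers measure 123 mm over their backs; the gripper's body (75 mm by 187 mm) begins 45 mm behind the grasp point.
Start: joints at [-1.381, 0.381, 1.297, -0, 1.464, -0.215], TCP at [0.217, -0.506, 0.253] pointing down, gripper open.
Joint ranges: [-3.11, 3.11], [-0.89, 2.33], [0.22, 2.48], [-1.42, 4.56], [0.17, 2.85], [-2.88, 2.88]. Speed limits (rad/s): [2.39, 2.39, 3.14, 3.14, 3.14, 3.14].

INTERFACE

Orientations are given as a rotation vector (axis times angle).
In Python, from plant import arm, grab_frame, get_calibration, ticket, nets gives the robot as it stands.
- The arm moves only by the tool play_rows, never from a script. Its argument "series" is a list of rows, each a list of 3 entries, a list of its own where there are three numbers: the shift along the tool's x, y, z in units of 50 mm (1.0 is 50 mm), then the turn, a rotation vector about the tool's x, y, z in units of 6 degrees (1.0 is 6 degrees), then the finger opening in mm, from 0 to 88.1. In form: [[[dx, dy, dz], [wx, wy, wz], hand], ...]. A call has 1 to 8 rows; each row shifts and turns the commanded pose from where the row before left it, along the tool's axes as they then stand; what a row does not reach is not made up. A row lasts 1/8 s, in which the tool goes at most 62.5 mm and 10.7 degrees, less where a joint would pass 70% of its speed; a pose out of reach is approached as far as the arm can. A call is refused whole if a number of a shift passes 1 or a number of a turn 1, either way. A call with a gripper value outside its range is refused whole. The fingers move at their own pace and stop on an object; the grip force is fixed at half the most. Time passes only in rows, so rows that do not move let the fingers close. It gives the time, the measured TCP pose, the force, the opening and the grip force at its end, in the units of the state.
- arm.get_obs(): the state, without advancing time (a new reading comes with each control period).
- grab_frame(name): name is "scene" or "top" or "wrist"; returns the picture (420x560x3 uint8, blue, green, red); there is no depth.
- get_calibration(name): a dict with "intrinsics" (3x3 intrinsics, pixels), "dist" ([k1, k2, p1, p2, k3] as OpenCV has them; the pictures are not rectified), "rvec" (rotation vector, rad) and "tvec" (3), from world to camera coordinates, as OpenCV has them; the wrist camera has in their place "mount" (4x4, takes a point from camera to tool coordinates, whose origin is the TCP and whose axes are the flange's). Camera axes: x right, y down, z forward; pixel columns grow to the right and rows downward; lengths in m; the calibration is good to about 2 mm. A picture is of the moment at which its call begins: read the wrist's pose just before it. get_calibration takes no time and is no camera call.
- ticket.finish_job(): hands the job in; it is judged then, once.
Trained networks look in the newest picture that a camera, given by its name, has taken for a name from the list of things; names that differ only in an ending like _2 or _b are one class to them, and where a whole thing is asked for, a point or a joint stands for the part that bears it (a point fixed in the world has none). Each returns a list of dicts, best first, with "p" (0 to 1); they miss things now and then, are a little off and sometimes report something else, mostly with a low value. They report only what shows in the picture. A call takes as long as a camera call. They do not tell look-alikes from the thing itself.
- nets.look_for(target, camera): "centre" ([x, y, z] in m, in the coordinates of the camera as it stood for that picture, good to about 4 mm: the middle of the surface that is visible of it).
The state is a dict: "time": time; "qpos": joint angles; "qvel": joint speeds; "joint_torque": joint torques, N m; "position": TCP position; "tcp_rot": TCP orientation; "ft_force": force on the tool from outside, world axes, zero at the start; "moment": the same for the moment, N m; "gripper_width": finger opening in m; "finger_force": force on a finger pad.
Only numpy, scipy, OpenCV 4.12 (cv2) and the standard library are available. Lean on these libraries where they do the work, as an engineer would, in place of code of your own. Each camera call takes 0.05 s, during which the arm holds its last target. There are 200 camera calls.

TASK

Open the jug's red child-resistant cap: push it down firmly, but never hard enough to damage it, keep it down while you turn it anticlockwise until you feel its open stop, and lift it off. Set the cap down upright in the steel tray, without dropping it, and let go; leave everything else on the bench where it stands.

Things in the scene. Friction and masses are not known exactly. Their poses are not given: they have to be found in the camera images.
- jug: White one-litre plastic jug (100 mm diameter, yellow band) clamped in a bench holder (130 x 130 mm steel plate, two black jaws), fixed to the table. Origin: centre of the holder's underside, at table level; z up along the axis of jug and cap. The closed cap's lower edge is 150 mm above this origin and its grip bar lies along the jug's x axis to about 2 degrees.
- cap: Red cap, loose, 42 to 84 g, 64 mm diameter. Origin: centre of its lower edge; z up along its axis. Skirt and flat disc reach up to 26 mm; on the disc stands a grip bar 50 mm long (cap's x), 18 mm wide (cap's y), 24 mm tall, its top 50 mm above the origin. Fingers closed on the bar's long sides can rest their tips on the disc and push there. To set it down: lower edge on the tray floor.
- cap_grip (a point): On the cap's axis, middle of the grip bar, 38 mm above its lower edge. Pressing: a 1.3 N/mm spring in the cap pushes it up. It turns only once pushed down with about 15 N, and bottoms hard 2 mm further, at 18 N; how deep that is varies (4 to 10 mm) and cannot be seen: press by force, 16 to 22 N. Over 38 N between cap and jug (pressing, twisting and side push summed) damages them.
- neck (a point): On the jug's axis, 150 mm above its origin; axes as the jug's. Kept down, the cap turns anticlockwise seen from above, friction under 0.1 N m if kept centred, to a springy stop (4 N m/rad). The stop varies unseen (54 to 84 degrees from closed) and must be felt: over 0.4 N m against it does damage. Only within 6 degrees of the stop can the cap be lifted off. 25 mm up it is clear.
- tray: Square open steel tray, 150 x 150 mm outside, walls 4 mm thick and 18 mm high, fixed to the table. Origin: centre of its underside, on the table; z up, x and y along its sides. Its inner floor is 4 to 5 mm above the table.
- grey_rack: Grey tube rack 100 x 210 x 34 mm with a few vials, loose; origin: centre of its underside. To be left alone.
- black_rack: Black rack 90 x 130 x 45 mm full of vials (61 mm tall with them), loose; origin: centre of its underside. To be left alone.
- amber_bottle: Amber glass bottle, 70 mm diameter, 160 mm tall, loose; origin: centre of its underside. To be left alone.
- beaker: Glass beaker, 76 mm diameter, 90 mm tall, loose; origin: centre of its underside. To be left alone.
- vial_a: Sample vial with a grey cap, 16 mm diameter, 42 mm tall, standing loose; origin: centre of its underside. To be left alone.
- vial_b: Sample vial with an orange cap, 16 mm diameter, 42 mm tall, standing loose; origin: centre of its underside. To be left alone.
- marker: Blue marker pen lying along its own y, 125 mm long, 14 mm thick, loose; origin: its underside, about its middle. To be left alone.
Mind the look-alikes: they are no part of the job. What is shaped like the jug but orange is not meant.

How it is judged:
By the outcome, as a careful person would: the job done as asked, in the order asked, and still so for the second after the job is handed in, with the robot touching nothing.
It also fails if it takes over 72 s, if anything falls off the work surface, if the arm or the gripper's body presses on something with over 40 N, if the wrist force passes 120 N, or if a joint passes its speed limit or range.

## Working session

There is one attempt and no reset: what is moved stays moved. The work goes in short steps, Python scripts to look and compute and a tool call to move; the robot and the scene stay as the last step left them, time stands still between calls to the robot, and variables do not carry over. Pictures are saved under pics/ and viewed, at most 10 in all, crops included, and the job is handed in when it is done.

Besides the shell and the picture viewer there is one more tool, called as name([rows], argument=value, ...), one row to a line, values as JSON. play_rows: Moves the arm, as the interface text tells. Its arguments: {"type":"object","properties":{"series":{"type":"array","items":{"type":"array"}}},"required":["series"]}

```bash
mkdir -p pics
cat > h.py <<'E'
import numpy as np, cv2
from scipy.spatial.transform import Rotation as R
from plant import arm, grab_frame, get_calibration, ticket, nets
def T_wc(cam):
    c=get_calibration(cam); T=np.eye(4)
    if 'mount' in c:
        o=arm.get_obs(); T[:3,:3]=R.from_rotvec(o['tcp_rot']).as_matrix(); T[:3,3]=o['position']
        return T@np.array(c['mount'])
    Rm=cv2.Rodrigues(np.array(c['rvec'],float))[0]; T[:3,:3]=Rm.T; T[:3,3]=-Rm.T@np.array(c['tvec']).ravel(); return T
def pix_plane(cam,uv,z,T=None):
    c=get_calibration(cam); T=T_wc(cam) if T is None else T
    p=cv2.undistortPoints(np.array([[uv]],float),np.array(c['intrinsics']),np.array(c['dist']))[0,0]
    d=T[:3,:3]@[p[0],p[1],1]; return T[:3,3]+d*(z-T[2,3])/d[2]
def proj(cam,X,T=None):
    c=get_calibration(cam); T=T_wc(cam) if T is None else T
    Ti=np.linalg.inv(T)
    return cv2.projectPoints(np.atleast_2d(np.array(X,float)),cv2.Rodrigues(Ti[:3,:3])[0],Ti[:3,3],np.array(c['intrinsics']),np.array(c['dist']))[0][:,0]
def look(t,cam,T=None):
    T=T_wc(cam) if T is None else T
    for r in nets.look_for(t,cam)[:4]:
        X=(T@np.r_[r['centre'],1])[:3]; print(t,cam,round(r['p'],2),X.round(3),proj(cam,X,T)[0].round(0))
def obs():
    o=arm.get_obs(); print({k:np.round(o[k],3).tolist() for k in ('time','qpos','position','tcp_rot','ft_force','moment','gripper_width','finger_force')})
E
python3 - <<'E'
from h import *
obs()
for cam in ('top','scene'):
    im=grab_frame(cam); cv2.imwrite(f'pics/{cam}0.png',im)
    for t in ('cap','jug','tray','amber_bottle','beaker','black_rack','grey_rack','vial_a','marker'): look(t,cam)
E
```

```text
{'time': 0.0, 'qpos': [-1.381, 0.381, 1.298, -0.0, 1.464, -0.215], 'position': [0.217, -0.505, 0.252], 'tcp_rot': [-3.076, -0.631, 0.0], 'ft_force': [-0.578, 0.029, -0.646], 'moment': [0.013, -0.055, -0.005], 'gripper_width': 0.088, 'finger_force': 0.0}
cap top 0.59 [ 0.488 -0.166  0.176] [348. 200.]
cap top 0.59 [ 0.463 -0.142  0.074] [334. 215.]
jug top 0.83 [ 0.468 -0.14   0.075] [334. 213.]
jug top 0.73 [ 0.328 -0.15   0.071] [339. 264.]
jug top 0.59 [ 0.259 -0.413  0.133] [446. 289.]
tray top 0.63 [0.525 0.16  0.001] [229. 200.]
amber_bottle top 0.57 [0.577 0.453 0.101] [117. 178.]
beaker top 0.57 [ 0.586 -0.434  0.056] [433. 172.]
black_rack top 0.83 [ 0.719 -0.173  0.044] [339. 131.]
grey_rack top 0.6 [0.713 0.148 0.034] [231. 136.]
marker top 0.52 [ 0.376 -0.012  0.017] [288. 249.]
cap scene 0.97 [ 0.503 -0.179  0.181] [224. 266.]
jug scene 0.91 [ 0.53  -0.203  0.069] [229. 301.]
jug scene 0.79 [ 0.281 -0.398  0.085] [ 97. 286.]
jug scene 0.7 [ 0.322 -0.195  0.08 ] [177. 245.]
tray scene 0.86 [0.526 0.149 0.005] [319. 228.]
amber_bottle scene 0.7 [0.6   0.443 0.095] [404. 167.]
amber_bottle scene 0.64 [ 0.501 -0.18   0.178] [223. 266.]
amber_bottle scene 0.32 [0.588 0.    0.037] [302. 268.]
black_rack scene 0.97 [ 0.737 -0.182  0.046] [298. 359.]
black_rack scene 0.54 [0.525 0.153 0.001] [320. 227.]
vial_a scene 0.49 [ 0.51  -0.     0.033] [281. 251.]
marker scene 0.79 [ 0.383 -0.018  0.015] [244. 232.]
marker scene 0.33 [ 0.505 -0.178  0.176] [225. 267.]
```

View pics/top0.png

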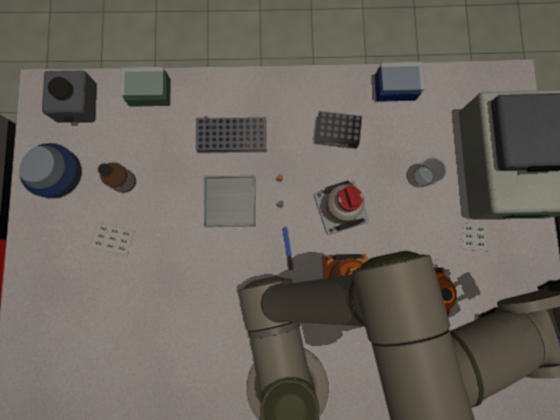

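View pics/scene0.png

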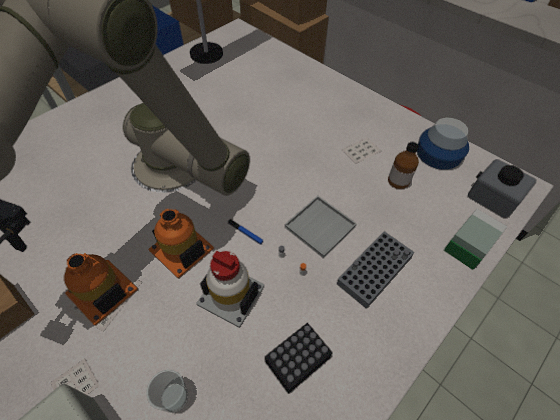

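Candidates for the jug: a white one with a red cap (top 348,200; scene 224,266), and two orange look-alikes (top 345,265 and 440,290; scene 175,235 and 97,285). I choose the white one with the red cap, and check it in a crop.

Run:
```python
from h import *
im=cv2.imread('pics/top0.png')[160:250,290:410]; cv2.imwrite('pics/crop.png',cv2.resize(im,None,fx=6,fy=6,interpolation=cv2.INTER_CUBIC))
print(np.round(get_calibration('wrist')['mount'],3), get_calibration('wrist')['intrinsics'])
print(T_wc('wrist').round(3)); print(T_wc('top').round(3))
```

```text
[[ 0.    -0.966 -0.259  0.066]
 [ 1.    -0.     0.001 -0.001]
 [-0.001 -0.259  0.966 -0.132]
 [ 0.     0.     0.     1.   ]] [[325.17226074   0.         278.17573259]
 [  0.         325.17226074 204.05870092]
 [  0.           0.           1.        ]]
[[ 0.394 -0.888 -0.238  0.277]
 [-0.919 -0.38  -0.103 -0.479]
 [ 0.001  0.259 -0.966  0.385]
 [ 0.     0.     0.     1.   ]]
[[-0.025 -0.985  0.17   0.309]
 [-1.     0.023 -0.014  0.024]
 [ 0.01  -0.17  -0.985  1.255]
 [ 0.     0.     0.     1.   ]]
```

View pics/crop.png

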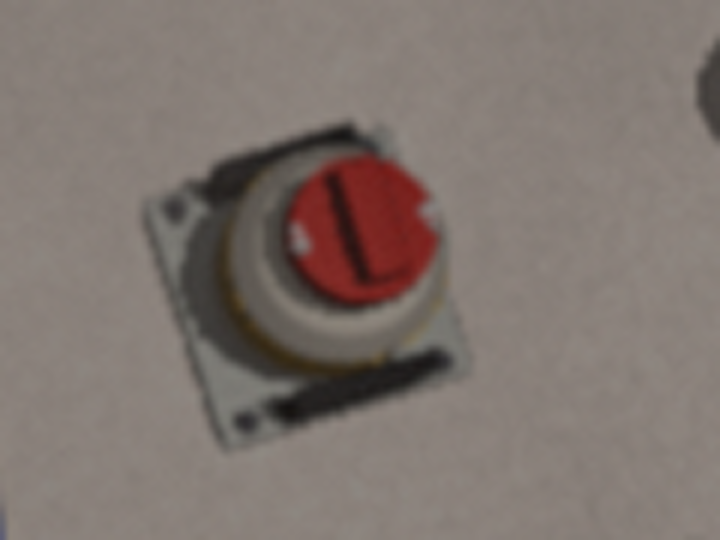

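The crop shows the white jug with the yellow band and red cap, its bar running from about (345,170) to (385,280) in the crop. The bar's yaw is about 18°, and it agrees with the plate edges. Moving above it.

play_rows([
  [[0, 0, -1], [0, 0, 0], 88],
  [[0.5, -0.25, -0.2], [0, 0, 0.4], 88],
  [[0.9, -0.5, 0], [0, 0, 0.4], 88],
  [[0.9, -0.5, 0], [0, 0, 0], 88],
  [[0.9, -0.5, 0], [0, 0, 0], 88],
  [[0.9, -0.5, 0], [0, 0, 0], 88],
  [[0.9, -0.5, 0], [0, 0, 0], 88],
  [[0.9, -0.5, 0], [0, 0, 0], 88],
])

```text
time: 2.0
position: [0.4429, -0.2539, 0.3129]
tcp_rot: [3.101, 0.502, 0.0]
ft_force: [-0.6, -0.3, 0.1]
gripper_width: 0.0881
finger_force: 0.0
```

play_rows([
  [[0.9, -0.5, 0], [0, 0, 0], 88],
  [[0.8, -0.3, 0], [0, 0, 0], 88],
  [[0, 0, 0], [0, 0, 0], 88],
  [[0, 0, 0], [0, 0, 0], 88],
])

```text
time: 2.5
position: [0.5096, -0.1908, 0.3127]
tcp_rot: [3.101, 0.502, -0.001]
ft_force: [-0.1, -0.5, -0.6]
gripper_width: 0.0882
finger_force: 0.0
```

Run:
```python
from h import *
obs(); T=T_wc('wrist'); im=grab_frame('wrist'); cv2.imwrite('pics/w1.png',im); np.save('Tw1',T)
look('cap','wrist',T);look('cap_grip','wrist',T);look('jug','wrist',T)
print(R.from_matrix(R.from_rotvec(arm.get_obs()['tcp_rot']).as_matrix()).as_matrix().round(3))
```

```text
{'time': 2.5, 'qpos': [-0.576, 0.335, 1.195, -0.0, 1.612, 0.674], 'position': [0.51, -0.191, 0.313], 'tcp_rot': [3.101, 0.502, -0.001], 'ft_force': [-0.06, -0.489, -0.582], 'moment': [0.042, 0.084, 0.009], 'gripper_width': 0.088, 'finger_force': 0.0}
cap wrist 0.9 [ 0.496 -0.171  0.177] [252. 205.]
cap_grip wrist 0.76 [ 0.5   -0.173  0.176] [255. 201.]
jug wrist 0.77 [ 0.311 -0.367  0.027] [348. 333.]
jug wrist 0.73 [ 0.323 -0.172  0.116] [213. 327.]
jug wrist 0.66 [ 0.531 -0.177  0.073] [273. 155.]
jug wrist 0.63 [ 0.496 -0.17   0.177] [251. 206.]
[[ 0.949  0.314  0.   ]
 [ 0.314 -0.949 -0.   ]
 [ 0.     0.    -1.   ]]
```

View pics/w1.png

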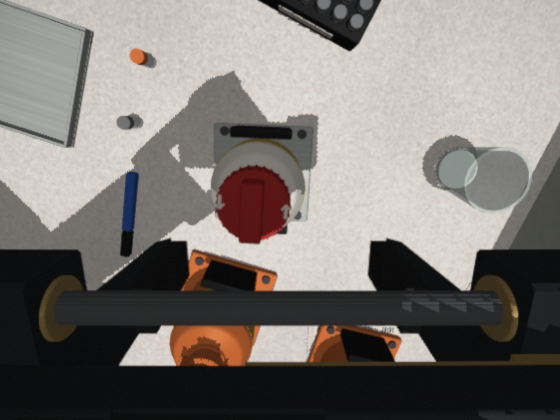

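The wrist view shows the red cap centred at about (252,204) and its bar nearly vertical at columns 239–263. I'll fit the position with a silhouette model and overlay the bar.

```bash
cat > fit.py <<'E'
from h import *
from scipy.optimize import minimize
a=np.linspace(0,2*np.pi,60)
cyl=lambda r,z:np.c_[r*np.cos(a),r*np.sin(a),0*a+z]
bar=np.array([[sx*.025,sy*.009,z] for z in(.026,.05) for sx,sy in((1,1),(1,-1),(-1,-1),(-1,1))])
def sil(x,y,yaw,z0,T,cam,parts):
    m=np.zeros((1680,2240),np.uint8); Rz=R.from_euler('z',yaw).as_matrix()
    for P in parts:
        q=proj(cam,P@Rz.T+[x,y,z0],T); cv2.fillConvexPoly(m,cv2.convexHull((q*4).round().astype(np.int32)),1)
    return m
E
python3 - <<'E'
from fit import *
T=np.load('Tw1.npy'); im=cv2.imread('pics/w1.png'); b,g,r=[im[...,i].astype(int) for i in range(3)]
hsv=cv2.cvtColor(im,cv2.COLOR_BGR2HSV)
m=((r>50)&(g<.35*r)&(b<.45*r)).astype(np.uint8); m[255:]=0
m=cv2.morphologyEx(m,cv2.MORPH_CLOSE,np.ones((9,9),np.uint8))
n,l,s,c=cv2.connectedComponentsWithStats(m); k=1+s[1:,4].argmax(); print(s[k],c[k])
M=cv2.resize((l==k).astype(np.uint8),(2240,1680),interpolation=cv2.INTER_NEAREST)
def cost(p):
    S=sil(p[0],p[1],.32,.15,T,'wrist',[np.r_[cyl(.032,0),cyl(.032,.026)],bar]); return -(S&M).sum()/(S|M).sum()
f=minimize(cost,[.498,-.172],method='Nelder-Mead',options=dict(initial_simplex=[[.498,-.172],[.503,-.172],[.498,-.167]])); print(f.x,f.fun)
big=cv2.resize(im[110:260,180:340],None,fx=4,fy=4,interpolation=cv2.INTER_CUBIC); big=np.clip(big*1.6,0,255).astype(np.uint8)
cv2.imwrite('pics/w1raw.png',big)
q=proj('wrist',bar[4:]@R.from_euler('z',.32).as_matrix().T+[*f.x,.15],T)
plate=lambda z:np.array([[.065,.065,z],[.065,-.065,z],[-.065,-.065,z],[-.065,.065,z]])
for P,z0 in((bar[4:],.15),(plate(.006),0)):
    q=proj('wrist',P@R.from_euler('z',.32).as_matrix().T+[*f.x,z0],T); print(q.round(1).tolist())
    cv2.polylines(big,[((q-[180,110])*4+1.5).round().astype(np.int32)],True,(0,255,0),1)
cv2.imwrite('pics/w1ov.png',big)
for uv in ((205,177),(255,177),(254,226),(204,226)): print(pix_plane('top',uv,.018).round(3))
E
```

```text
[ 217  166   72   77 4049] [252.90960731 203.33218079]
[ 0.5658125 -0.1535625] 0.0
[[241.3, 82.3], [266.6, 82.3], [267.2, 153.2], [243.1, 153.2]]
[[212.6, 64.4], [316.1, 64.5], [313.2, 167.5], [217.4, 167.4]]
[0.594 0.228 0.018]
[0.59  0.08  0.018]
[0.444 0.085 0.018]
[0.448 0.23  0.018]<stdin>:9: RuntimeWarning: overflow encountered in scalar negative
```

View pics/w1ov.png

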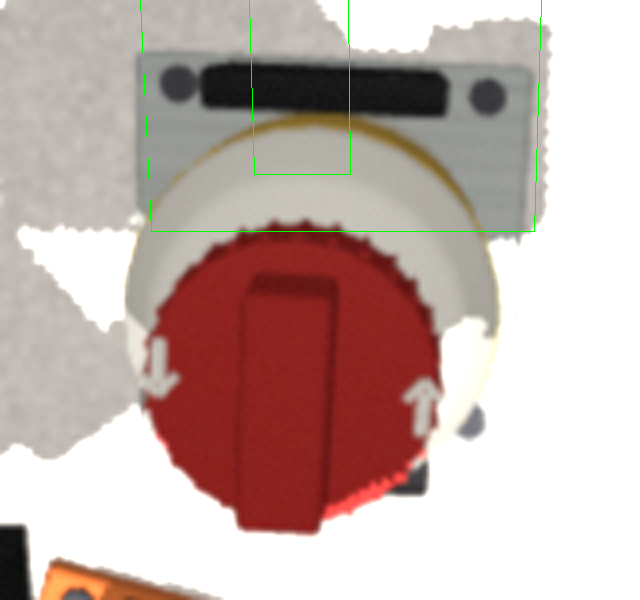

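Run:
```python
from fit import *
T=np.load('Tw1.npy'); im=cv2.imread('pics/w1.png'); b,g,r=[im[...,i].astype(int) for i in range(3)]
m=((r>50)&(g<.35*r)&(b<.45*r)).astype(np.uint8); m[255:]=0
m=cv2.morphologyEx(m,cv2.MORPH_CLOSE,np.ones((9,9),np.uint8))
M=cv2.resize(m,(2240,1680),interpolation=cv2.INTER_NEAREST)
def cost(p):
    S=sil(p[0],p[1],p[2],.15,T,'wrist',[np.r_[cyl(.032,0),cyl(.032,.026)],bar]); return -float((S&M).sum())/float((S|M).sum())
f=minimize(cost,[.498,-.172,.3],method='Nelder-Mead',options=dict(initial_simplex=[[.498,-.172,.3],[.503,-.172,.3],[.498,-.167,.3],[.498,-.172,.35]])); print(f.x,f.fun)
P=lambda u,v,z:pix_plane('wrist',(u/4+180,v/4+110),z,T)
c=[P(u,v,.2) for u,v in((247,293),(336,297),(318,533),(237,528))]; print(np.round(c,4),np.mean(c,0))
d=c[0]+c[1]-c[2]-c[3]; print('bar yaw',np.degrees(np.arctan2(d[1],d[0])), np.hypot(*d[:2])/2)
e=P(137,52,.005)-P(532,68,.005); print('plate yaw',np.degrees(np.arctan2(-e[0],e[1])),np.hypot(*e[:2]))
o=arm.get_obs(); X=R.from_rotvec(o['tcp_rot']).inv()
for C in (f.x[:2],np.mean(c,0)[:2]): print('tool shift',X.apply(np.r_[C,.3]-o['position'])/.05)
```

```text
[ 0.4952667  -0.17200771  0.31415606] -0.8841612405640417
[[ 0.517  -0.1585  0.2   ]
 [ 0.5216 -0.1749  0.2   ]
 [ 0.4744 -0.1863  0.2   ]
 [ 0.4703 -0.1705  0.2   ]] [ 0.49582628 -0.17254813  0.2       ]
bar yaw 13.905942755699016 0.04841472496153702
plate yaw 16.126868711744162 0.1299500649147624
tool shift [-0.14729964 -0.45389647  0.25830756]
tool shift [-0.14006941 -0.4401198   0.2583107 ]
```

play_rows([
  [[-0.14, -0.45, 0], [0, 0, 0.6], 88],
  [[0, 0, 0.5], [0, 0, 0], 80],
  [[0, 0, 0.8], [0, 0, 0], 60],
  [[0, 0, 0.6], [0, 0, 0], 40],
  [[0, 0, 0.4], [0, 0, 0], 30],
  [[0, 0, 0], [0, 0, 0], 26],
  [[0, 0, 0], [0, 0, 0], 26],
  [[0, 0, 0], [0, 0, 0], 26],
])

```text
time: 3.7
position: [0.4965, -0.1716, 0.1988]
tcp_rot: [3.114, 0.404, 0.002]
ft_force: [0.6, 0.1, 0.1]
gripper_width: 0.0263
finger_force: 0.0
```

Run:
```python
from h import *
obs(); T=T_wc('wrist'); im=grab_frame('wrist'); cv2.imwrite('pics/w2.png',im)
```

```text
{'time': 3.7, 'qpos': [-0.558, 0.384, 1.458, -0.0, 1.298, 0.754], 'position': [0.496, -0.172, 0.199], 'tcp_rot': [3.114, 0.404, 0.002], 'ft_force': [0.557, 0.134, 0.132], 'moment': [-0.024, 0.011, -0.02], 'gripper_width': 0.026, 'finger_force': 0.0}
```

View pics/w2.png

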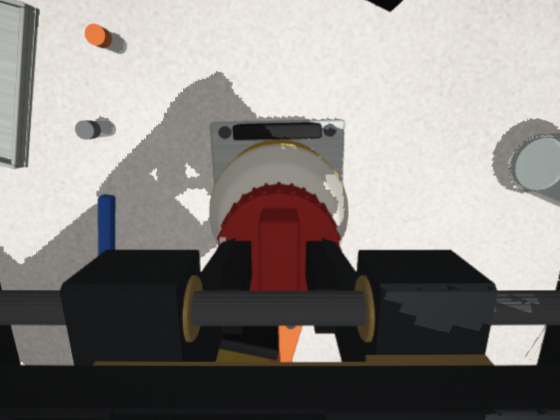

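The bar (columns 258–302) sits centred between the open fingers (about 250–306), with the tips just above the disc. Closing.

play_rows([
  [[0, 0, 0.1], [0, 0, 0], 24],
  [[0, 0, 0], [0, 0, 0], 20],
  [[0, 0, 0], [0, 0, 0], 16],
  [[0, 0, 0], [0, 0, 0], 10],
  [[0, 0, 0], [0, 0, 0], 10],
])

```text
time: 4.38
position: [0.4962, -0.1716, 0.1926]
tcp_rot: [3.115, 0.404, -0.0]
ft_force: [0.9, -4.2, -4.1]
gripper_width: 0.0179
finger_force: 30.0
```

play_rows([
  [[0, 0.01, 0.03], [0, 0, 0], 10],
  [[0, 0, 0.03], [0, 0, 0], 10],
  [[0, 0, 0], [0, 0, 0], 10],
])

```text
time: 4.75
position: [0.4964, -0.1717, 0.191]
tcp_rot: [3.115, 0.405, 0.002]
ft_force: [-4.0, -0.2, 10.3]
gripper_width: 0.0179
finger_force: 30.0
```

play_rows([
  [[-0.01, 0, 0.04], [0, 0, 0], 10],
  [[0, 0, 0], [0, 0, 0], 10],
])

```text
time: 5.0
position: [0.4963, -0.1717, 0.1894]
tcp_rot: [3.114, 0.405, 0.004]
ft_force: [-2.3, 0.3, 12.2]
gripper_width: 0.018
finger_force: 30.0
```

play_rows([
  [[-0.005, 0, 0.04], [0, 0, 0], 10],
  [[0, 0, 0], [0, 0, 0], 10],
])

```text
time: 5.25
position: [0.4963, -0.1718, 0.1877]
tcp_rot: [3.114, 0.405, 0.005]
ft_force: [-1.5, 1.1, 14.1]
gripper_width: 0.0179
finger_force: 30.0
```

play_rows([
  [[-0.005, 0, 0.03], [0, 0, 0], 10],
  [[0, 0, 0], [0, 0, 0], 10],
])

```text
time: 5.5
position: [0.4962, -0.1718, 0.1865]
tcp_rot: [3.114, 0.405, 0.006]
ft_force: [-0.5, 1.7, 16.1]
gripper_width: 0.0179
finger_force: 30.0
```

play_rows([
  [[0, 0, 0.03], [0, 0, 0], 10],
  [[0, 0, 0], [0, 0, 0], 10],
])

```text
time: 5.75
position: [0.4963, -0.1718, 0.1856]
tcp_rot: [3.113, 0.405, 0.007]
ft_force: [-2.3, 2.5, 19.5]
gripper_width: 0.0177
finger_force: 30.0
```

Run:
```python
from h import *
obs()
```

```text
{'time': 5.75, 'qpos': [-0.56, 0.396, 1.481, 0.001, 1.26, 0.752], 'position': [0.496, -0.172, 0.186], 'tcp_rot': [3.113, 0.405, 0.007], 'ft_force': [-2.294, 2.497, 19.541], 'moment': [0.61, 0.532, 0.002], 'gripper_width': 0.018, 'finger_force': 30.003}
```

play_rows([
  [[0, -0.005, 0], [0, 0, -0.5], 10],
  [[0, 0, 0], [0, 0, -0.5], 10],
  [[0, 0, 0], [0, 0, -0.5], 10],
  [[0, 0, 0], [0, 0, 0], 10],
])

```text
time: 6.25
position: [0.4966, -0.1718, 0.1857]
tcp_rot: [3.071, 0.648, 0.008]
ft_force: [-0.9, 1.9, 19.4]
gripper_width: 0.0178
finger_force: 30.0
```

```bash
cat > s.py <<'E'
from h import *
o=arm.get_obs(); m=R.from_rotvec(o['tcp_rot']); X=m.as_matrix()
print(round(o['time'],2),np.round(o['position'],4),'yaw',np.degrees(np.arctan2(X[1,0],X[0,0])).round(2),'Mz',np.round(o['moment'],3),'F',np.round(o['ft_force'],1),'Ftool',m.inv().apply(o['ft_force']).round(1),'q6',round(o['qpos'][5],3),np.round(o['gripper_width'],4))
E
python3 s.py
```

```text
6.25 [ 0.4966 -0.1718  0.1857] yaw 23.84 Mz [ 0.415  0.213 -0.046] F [-0.9  1.9 19.4] Ftool [  0.   -2.  -19.5] q6 0.595 0.0178
```

play_rows([
  [[0, -0.005, 0], [0, 0, -0.6], 10],
  [[0, 0, 0], [0, 0, -0.6], 10],
  [[0, 0, 0], [0, 0, -0.6], 10],
  [[0, 0, 0], [0, 0, -0.6], 10],
  [[0, 0, 0], [0, 0, -0.6], 10],
  [[0, 0, 0], [0, 0, 0], 10],
])

```text
time: 7.0
position: [0.4966, -0.1717, 0.1857]
tcp_rot: [2.931, 1.12, 0.008]
ft_force: [0.8, 0.9, 19.1]
gripper_width: 0.0176
finger_force: 30.0
```

```bash
python3 s.py
```

```text
7.0 [ 0.4966 -0.1717  0.1857] yaw 41.84 Mz [ 0.35   0.145 -0.071] F [ 0.8  0.9 19.1] Ftool [  1.3   0.  -19.1] q6 0.281 0.0176
```

play_rows([
  [[0, 0, 0], [0, 0, -0.6], 10],
  [[0, 0, 0], [0, 0, -0.6], 10],
  [[0, 0, 0], [0, 0, -0.6], 10],
  [[0, 0, 0], [0, 0, -0.6], 10],
  [[0, 0, 0], [0, 0, -0.6], 10],
  [[0, 0, 0], [0, 0, 0], 10],
])

```text
time: 7.75
position: [0.4966, -0.1717, 0.1857]
tcp_rot: [2.719, 1.565, 0.007]
ft_force: [-0.2, 2.2, 18.1]
gripper_width: 0.0178
finger_force: 30.0
```

```bash
python3 s.py
```

```text
7.75 [ 0.4966 -0.1717  0.1857] yaw 59.84 Mz [ 0.341  0.108 -0.051] F [-0.2  2.2 18.1] Ftool [  1.9  -1.2 -18.1] q6 -0.033 0.0178
```

play_rows([
  [[0, 0, 0], [0, 0, -0.5], 10],
  [[0, 0, 0], [0, 0, -0.5], 10],
  [[0, 0, 0], [0, 0, 0], 10],
])

```text
time: 8.12
position: [0.4966, -0.1716, 0.1857]
tcp_rot: [2.633, 1.705, 0.006]
ft_force: [-0.1, 1.9, 18.3]
gripper_width: 0.0177
finger_force: 30.0
```

```bash
python3 s.py
```

```text
8.12 [ 0.4966 -0.1716  0.1857] yaw 65.84 Mz [ 0.38   0.161 -0.073] F [-0.1  1.9 18.3] Ftool [  1.7  -0.7 -18.3] q6 -0.138 0.0177
```

play_rows([
  [[0, 0, 0.005], [0, 0, -0.4], 10],
  [[0, 0, 0], [0, 0, 0], 10],
])

```text
time: 8.38
position: [0.4966, -0.1716, 0.1857]
tcp_rot: [2.597, 1.759, 0.006]
ft_force: [-0.4, 1.3, 21.8]
gripper_width: 0.0178
finger_force: 30.0
```

```bash
python3 s.py
```

```text
8.38 [ 0.4966 -0.1716  0.1857] yaw 68.22 Mz [ 0.451  0.199 -0.108] F [-0.4  1.3 21.8] Ftool [  1.1  -0.7 -21.8] q6 -0.179 0.0178
```

play_rows([
  [[0, 0, 0], [0, 0, -0.4], 10],
  [[0, 0, 0], [0, 0, 0], 10],
])

```text
time: 8.62
position: [0.4966, -0.1716, 0.1857]
tcp_rot: [2.559, 1.813, 0.006]
ft_force: [0.0, 1.9, 22.0]
gripper_width: 0.0176
finger_force: 30.0
```

```bash
python3 s.py
```

```text
8.62 [ 0.4966 -0.1716  0.1857] yaw 70.62 Mz [ 0.437  0.225 -0.169] F [ 0.   1.9 22. ] Ftool [  1.8  -0.4 -22. ] q6 -0.221 0.0176
```

play_rows([
  [[0, 0, -0.003], [0, 0, -0.2], 10],
  [[0, 0, 0], [0, 0, 0], 10],
])

```text
time: 8.88
position: [0.4966, -0.1716, 0.1857]
tcp_rot: [2.54, 1.839, 0.006]
ft_force: [-0.0, 2.9, 19.4]
gripper_width: 0.0176
finger_force: 30.0
```

```bash
python3 s.py
```

```text
8.88 [ 0.4966 -0.1716  0.1857] yaw 71.82 Mz [ 0.412  0.128 -0.183] F [-0.   2.9 19.4] Ftool [  2.8  -0.8 -19.4] q6 -0.242 0.0176
```

play_rows([
  [[0, 0, 0], [0, 0, -0.2], 10],
  [[0, 0, 0], [0, 0, 0], 10],
])

```text
time: 9.12
position: [0.4966, -0.1716, 0.1857]
tcp_rot: [2.521, 1.866, 0.006]
ft_force: [-0.4, 2.2, 20.0]
gripper_width: 0.0176
finger_force: 30.0
```

```bash
python3 s.py
```

```text
9.12 [ 0.4966 -0.1716  0.1857] yaw 73.01 Mz [ 0.429  0.142 -0.144] F [-0.4  2.2 20. ] Ftool [  2.   -0.9 -20. ] q6 -0.263 0.0176
```

```bash
cat > avg.py <<'E'
from h import *
import sys
M=[];F=[]
for i in range(6):
    o=arm.get_obs(); M.append(o['moment'][2]); F.append(o['ft_force']); grab_frame('wrist')
X=R.from_rotvec(o['tcp_rot']).as_matrix()
print(round(o['time'],2),np.round(o['position'],4),'yaw',np.degrees(np.arctan2(X[1,0],X[0,0])).round(2),'Mz',np.round(M,3),np.mean(M).round(3),'F',np.mean(F,0).round(1),'w',o['gripper_width'])
E
python3 avg.py
```

```text
9.38 [ 0.4966 -0.1716  0.1857] yaw 73.0 Mz [-0.144 -0.117 -0.084 -0.123 -0.161 -0.145] -0.129 F [-0.6  2.5 19.5] w 0.01792175295139735
```

play_rows([
  [[0, 0, 0], [0, 0, -0.3], 10],
  [[0, 0, 0], [0, 0, 0], 10],
])

```text
time: 9.68
position: [0.4966, -0.1716, 0.1857]
tcp_rot: [2.491, 1.905, 0.006]
ft_force: [0.1, 2.3, 18.4]
gripper_width: 0.0175
finger_force: 30.0
```

```bash
python3 avg.py
```

```text
9.93 [ 0.4966 -0.1716  0.1857] yaw 74.8 Mz [-0.14  -0.147 -0.096 -0.108 -0.104 -0.069] -0.111 F [-0.1  2.5 19.1] w 0.01776240312596881
```

play_rows([
  [[0.006, 0, 0], [0, 0, -0.4], 10],
  [[0, 0, 0], [0, 0, 0], 10],
])

```text
time: 10.22
position: [0.4967, -0.1715, 0.1857]
tcp_rot: [2.45, 1.957, 0.005]
ft_force: [-0.6, 1.4, 19.2]
gripper_width: 0.0174
finger_force: 30.0
```

```bash
python3 avg.py
```

```text
10.47 [ 0.4967 -0.1715  0.1857] yaw 77.2 Mz [-0.107 -0.11  -0.056 -0.077 -0.045 -0.155] -0.092 F [-0.6  1.1 19.3] w 0.01774592446808195
```

play_rows([
  [[0, 0, 0], [0, 0, -0.4], 10],
  [[0, 0, 0], [0, 0, 0], 10],
])

```text
time: 10.78
position: [0.4966, -0.1715, 0.1857]
tcp_rot: [2.409, 2.008, 0.005]
ft_force: [-0.8, 2.0, 18.8]
gripper_width: 0.0181
finger_force: 30.0
```

```bash
python3 avg.py
```

```text
11.03 [ 0.4966 -0.1715  0.1857] yaw 79.6 Mz [-0.083 -0.088 -0.04  -0.143 -0.106 -0.126] -0.098 F [-0.4  1.6 19.3] w 0.018159478750291037
```

play_rows([
  [[0, 0, 0], [0, 0, -0.4], 10],
  [[0, 0, 0], [0, 0, 0], 10],
])

```text
time: 11.32
position: [0.4967, -0.1714, 0.1857]
tcp_rot: [2.366, 2.058, 0.005]
ft_force: [-0.2, 1.4, 18.6]
gripper_width: 0.0176
finger_force: 30.0
```

```bash
python3 avg.py
```

```text
11.57 [ 0.4966 -0.1714  0.1857] yaw 82.0 Mz [-0.096 -0.059 -0.035 -0.075 -0.097 -0.066] -0.071 F [-0.4  1.8 19.7] w 0.017714715578070743
```

play_rows([
  [[0, 0, 0], [0, 0, -0.4], 10],
  [[0, 0, 0], [0, 0, 0], 10],
])

```text
time: 11.88
position: [0.4967, -0.1714, 0.1857]
tcp_rot: [2.323, 2.107, 0.005]
ft_force: [-0.4, 1.6, 19.5]
gripper_width: 0.018
finger_force: 30.0
```

```bash
python3 avg.py
```

```text
12.12 [ 0.4967 -0.1714  0.1857] yaw 84.4 Mz [-0.144 -0.042 -0.156 -0.051 -0.127 -0.152] -0.112 F [-0.2  1.8 19.3] w 0.01774520693424087
```

play_rows([
  [[0.003, 0, 0], [0, 0, -0.4], 10],
  [[0, 0, 0], [0, 0, 0], 10],
])

```text
time: 12.42
position: [0.4966, -0.1714, 0.1857]
tcp_rot: [2.278, 2.155, 0.004]
ft_force: [0.1, 1.3, 19.8]
gripper_width: 0.0176
finger_force: 30.0
```

```bash
python3 avg.py
```

```text
12.68 [ 0.4966 -0.1714  0.1857] yaw 86.79 Mz [-0.151 -0.112 -0.165 -0.144 -0.153 -0.137] -0.144 F [-0.8  1.3 19.8] w 0.017834863858922745
```

play_rows([
  [[0, 0, 0], [0, 0, -0.4], 10],
  [[0, 0, 0], [0, 0, 0], 10],
])

```text
time: 12.98
position: [0.4965, -0.1714, 0.1857]
tcp_rot: [2.233, 2.202, 0.004]
ft_force: [-1.4, 1.1, 19.1]
gripper_width: 0.0179
finger_force: 30.0
```

```bash
python3 avg.py
```

```text
13.22 [ 0.4965 -0.1714  0.1857] yaw 89.18 Mz [-0.255 -0.267 -0.225 -0.23  -0.249 -0.229] -0.242 F [-1.3  1.2 19.3] w 0.018043192716982487
```

play_rows([
  [[0, 0, 0], [0, 0, -0.15], 10],
  [[0, 0, 0], [0, 0, 0], 10],
])

```text
time: 13.52
position: [0.4964, -0.1714, 0.1857]
tcp_rot: [2.216, 2.219, 0.003]
ft_force: [-2.0, 0.5, 19.3]
gripper_width: 0.0177
finger_force: 30.0
```

```bash
python3 avg.py
```

```text
13.78 [ 0.4964 -0.1714  0.1856] yaw 90.08 Mz [-0.353 -0.371 -0.294 -0.298 -0.342 -0.279] -0.323 F [-1.6  0.7 20.1] w 0.01779309592557923
```

The stop is clearly felt, with torque rising to 0.32 N m at the expected slope. I'll ease back about 2° and lift.

play_rows([
  [[0, 0, 0], [0, 0, 0.3], 10],
  [[0, 0, -0.05], [0, 0, 0], 10],
  [[0, 0, -0.1], [0, 0, 0], 10],
  [[0, 0, -0.1], [0, 0, 0], 10],
  [[0, 0, 0], [0, 0, 0], 10],
])

```text
time: 14.45
position: [0.4957, -0.1712, 0.1959]
tcp_rot: [2.253, 2.187, 0.001]
ft_force: [1.3, -1.7, 4.7]
gripper_width: 0.0177
finger_force: 30.0
```

```bash
python3 s.py
```

```text
14.45 [ 0.4957 -0.1712  0.1959] yaw 88.3 Mz [-0.355 -0.284 -0.043] F [ 1.3 -1.7  4.7] Ftool [-1.7  1.4 -4.7] q6 -0.529 0.0177
```

play_rows([
  [[0, 0, -0.1], [0, 0, 0], 10],
  [[0, 0, -0.1], [0, 0, 0], 10],
  [[0, 0, 0], [0, 0, 0], 10],
])

```text
time: 14.82
position: [0.4952, -0.171, 0.2051]
tcp_rot: [-2.254, -2.188, -0.0]
ft_force: [-0.7, 0.3, -1.2]
gripper_width: 0.0175
finger_force: 30.0
```

```bash
python3 s.py
```

```text
14.82 [ 0.4952 -0.171   0.2051] yaw 88.3 Mz [-0.035 -0.064  0.003] F [-0.7  0.3 -1.2] Ftool [ 0.2 -0.7  1.2] q6 -0.529 0.0175
```

The cap is off and held. Raising it clear and moving to the tray.

play_rows([
  [[0, 0, -0.3], [0, 0, 0], 10],
  [[0, 0, -0.5], [0, 0, 0], 10],
  [[0, 0, -0.4], [0, 0, 0], 10],
  [[0.3, 0.05, 0], [0, 0, 0], 10],
  [[0.5, 0.05, 0], [0, 0, 0], 10],
  [[0.7, 0.05, 0], [0, 0, 0], 10],
  [[0.7, 0.05, 0], [0, 0, 0], 10],
  [[0.7, 0.05, 0], [0, 0, 0], 10],
])

```text
time: 15.82
position: [0.5116, -0.0244, 0.2638]
tcp_rot: [-2.252, -2.187, 0.001]
ft_force: [0.9, -0.4, -0.8]
gripper_width: 0.0177
finger_force: 30.0
```

play_rows([
  [[0.7, 0.05, 0], [0, 0, 0], 10],
  [[0.7, 0, 0], [0, 0, 0], 10],
  [[0.7, 0, 0], [0, 0, 0], 10],
  [[0.7, 0, 0], [0, 0, 0], 10],
  [[0.5, 0, 0], [0, 0, 0], 10],
  [[0.3, 0, 0], [0, 0, 0], 10],
  [[0, 0, 0], [0, 0, 0], 10],
  [[0, 0, 0], [0, 0, 0], 10],
])

```text
time: 16.82
position: [0.5199, 0.1527, 0.2649]
tcp_rot: [-2.255, -2.187, 0.001]
ft_force: [-0.4, 0.7, -1.7]
gripper_width: 0.0179
finger_force: 30.0
```

```bash
python3 s.py
python3 - <<'E'
from h import *
T=T_wc('wrist'); im=grab_frame('wrist'); s=grab_frame('scene'); look('cap','scene'); look('tray','scene'); print(proj('scene',[[.52,.156,.2]]))
cv2.imwrite('pics/w3.png',np.vstack([cv2.resize(im,(400,300)),cv2.resize(s[100:310,200:480],(400,300))]))
E
```

```text
16.82 [0.5199 0.1527 0.2649] yaw 88.26 Mz [-0.031 -0.093 -0.003] F [-0.4  0.7 -1.7] Ftool [ 0.7 -0.4  1.7] q6 0.098 0.0179
cap scene 0.77 [0.527 0.134 0.252] [326. 174.]
tray scene 0.74 [0.527 0.156 0.003] [321. 227.]
tray scene 0.3 [0.53  0.138 0.248] [328. 175.]
[[326.88104979 181.97480723]]
```

View pics/w3.png

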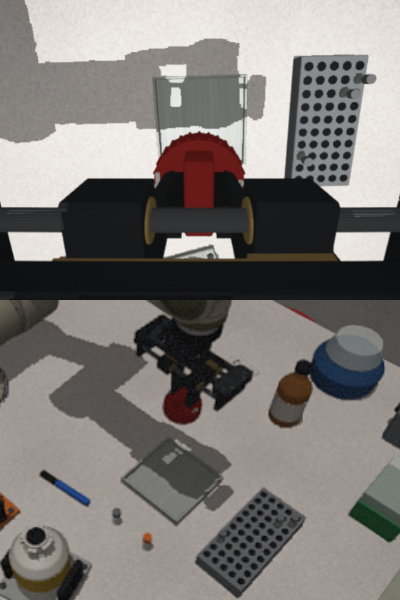

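The cap is held level over the tray, and the open jug and the vials stand undisturbed. Lowering.

play_rows([
  [[0, 0, 0.5], [0, 0, 0], 10],
  [[0, 0, 0.8], [0, 0, 0], 10],
  [[0, 0, 0.8], [0, 0, 0], 10],
  [[0, 0, 0.8], [0, 0, 0], 10],
  [[0, 0, 0.7], [0, 0, 0], 10],
  [[0, 0, 0.4], [0, 0, 0], 10],
  [[0, 0, 0.1], [0, 0, 0], 10],
  [[0, 0, 0], [0, 0, 0], 10],
])

```text
time: 18.02
position: [0.5203, 0.1531, 0.0606]
tcp_rot: [2.254, 2.188, 0.001]
ft_force: [-0.0, -0.5, -0.7]
gripper_width: 0.0179
finger_force: 30.0
```

play_rows([
  [[0, 0, 0.06], [0, 0, 0], 10],
  [[0, 0, 0.03], [0, 0, 0], 10],
  [[0, 0, 0], [0, 0, 0], 10],
])

```text
time: 18.4
position: [0.52, 0.1533, 0.0558]
tcp_rot: [2.254, 2.188, 0.0]
ft_force: [0.4, -0.2, -1.1]
gripper_width: 0.0174
finger_force: 30.0
```

```bash
python3 avg.py
```

```text
18.65 [0.52   0.1533 0.0557] yaw 88.29 Mz [ 0.02   0.038 -0.053 -0.024  0.032  0.038] 0.008 F [ 0.1  0.2 -0.8] w 0.017781027346807574
```

play_rows([
  [[0, 0, 0.04], [0, 0, 0], 10],
  [[0, 0, 0.04], [0, 0, 0], 10],
  [[0, 0, 0.02], [0, 0, 0], 10],
  [[0, 0, 0], [0, 0, 0], 10],
])

```text
time: 19.2
position: [0.5199, 0.1533, 0.0505]
tcp_rot: [-2.254, -2.188, 0.0]
ft_force: [0.5, 0.3, -1.0]
gripper_width: 0.0179
finger_force: 30.0
```

play_rows([
  [[0, 0, 0.02], [0, 0, 0], 10],
  [[0, 0, 0.02], [0, 0, 0], 10],
  [[0, 0, 0], [0, 0, 0], 10],
])

```text
time: 19.58
position: [0.5199, 0.1533, 0.0486]
tcp_rot: [-2.254, -2.188, 0.0]
ft_force: [-0.9, -0.1, -1.0]
gripper_width: 0.0177
finger_force: 30.0
```

play_rows([
  [[0, 0, 0.02], [0, 0, 0], 10],
  [[0, 0, 0], [0, 0, 0], 10],
])

```text
time: 19.82
position: [0.5199, 0.1532, 0.0476]
tcp_rot: [-2.254, -2.188, 0.0]
ft_force: [0.8, 0.0, -0.1]
gripper_width: 0.0182
finger_force: 30.0
```

play_rows([
  [[0, 0, 0.02], [0, 0, 0], 10],
  [[0, 0, 0], [0, 0, 0], 10],
])

```text
time: 20.08
position: [0.52, 0.1533, 0.0467]
tcp_rot: [2.254, 2.188, 0.0]
ft_force: [0.1, -0.5, -0.7]
gripper_width: 0.0178
finger_force: 30.0
```

play_rows([
  [[0, 0, 0.02], [0, 0, 0], 10],
  [[0, 0, 0], [0, 0, 0], 10],
])

```text
time: 20.32
position: [0.5202, 0.1532, 0.0465]
tcp_rot: [2.254, 2.188, 0.001]
ft_force: [-1.8, -0.7, 8.7]
gripper_width: 0.0178
finger_force: 30.0
```

Contact with the tray floor. Easing off, opening, and retreating.

play_rows([
  [[0, 0, -0.01], [0, 0, 0], 10],
  [[0, 0, 0], [0, 0, 0], 19],
  [[0, 0, 0], [0, 0, 0], 24],
  [[0, 0, 0], [0, 0, 0], 32],
  [[0, 0, 0], [0, 0, 0], 40],
  [[0, 0, 0], [0, 0, 0], 40],
  [[0, 0, 0], [0, 0, 0], 40],
])

```text
time: 21.2
position: [0.52, 0.1533, 0.0461]
tcp_rot: [-2.254, -2.188, 0.0]
ft_force: [0.5, -0.2, -1.0]
gripper_width: 0.0399
finger_force: 0.0
```

play_rows([
  [[0, 0, -0.2], [0, 0, 0], 40],
  [[0, 0, -0.6], [0, 0, 0], 40],
  [[0, 0, -0.8], [0, 0, 0], 40],
  [[0, 0, -0.8], [0, 0, 0], 40],
  [[0, 0, -0.6], [0, 0, 0], 40],
  [[0, 0, 0], [0, 0, 0], 40],
  [[0, 0, 0], [0, 0, 0], 40],
])

```text
time: 22.08
position: [0.5195, 0.1532, 0.1955]
tcp_rot: [-2.254, -2.188, 0.001]
ft_force: [-0.7, -0.1, 0.6]
gripper_width: 0.0398
finger_force: 0.0
```

```bash
python3 s.py
python3 - <<'E'
from h import *
T=T_wc('wrist'); im=grab_frame('wrist'); s=grab_frame('scene'); look('cap','wrist',T); look('cap','scene')
cv2.imwrite('pics/w4.png',np.vstack([cv2.resize(im,(400,300)),cv2.resize(s[100:310,200:480],(400,300))]))
E
```

```text
22.07 [0.5195 0.1532 0.1955] yaw 88.29 Mz [-0.048 -0.058  0.09 ] F [-0.7 -0.1  0.6] Ftool [-0.2 -0.7 -0.6] q6 0.098 0.0398
cap wrist 0.56 [0.518 0.155 0.031] [277. 189.]
cap scene 0.62 [0.529 0.143 0.034] [320. 224.]
```

View pics/w4.png

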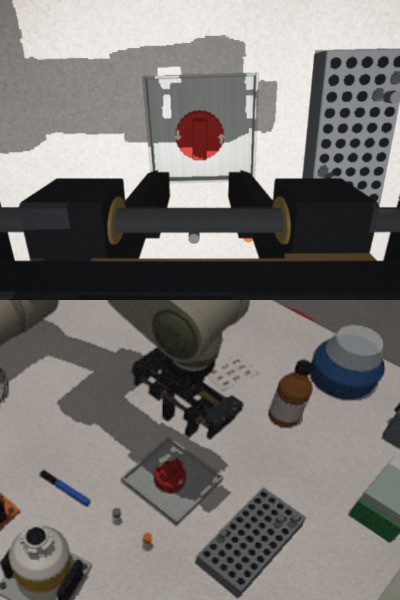

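The cap stands upright in the middle of the tray (upper view 200,135), the gripper is clear, and nothing else has moved.

```bash
python3 -c "
from plant import ticket; print(ticket.finish_job())"
```

```text
the job is handed in; nothing more can be done
None
```

The job is handed in at about 22 s of the 72 s: I pressed the red cap down, turned it anticlockwise to its open stop, lifted it off and left it upright in the middle of the steel tray, with everything else in the final camera view where it stood.

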